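Unstack the fired cups onto their saucers

TASK

The stacking cups are out of the kiln: take the stack of four apart and stand each cup upright on the saucer of its own glaze colour, in the middle with its foot flat on the saucer's floor. Set them down without dropping or knocking over any cup, and leave the unfired clay pot and the tin of tools where they stand.

Things in the scene. Friction and masses are not known exactly. Their poses are not given: they have to be found in the camera images.
- cup_blue: Glossy blue ceramic cup, no handle, round, straight-sided, open: 66 mm outside diameter, 62 mm tall, wall 4.5 mm, bare clay foot 60 mm across and 6 mm high. The largest, at the bottom of the stack, standing on the table; lifts straight up. A shoulder inside, 6 mm below the rim, carries the next cup's foot with 3 mm of play. Origin: centre of its underside; z up.
- cup_white: Glossy white ceramic cup, no handle, round, straight-sided, open: 56 mm outside diameter, 56 mm tall, wall 4.5 mm, bare clay foot 51 mm across and 6 mm high. The second largest, standing in the blue cup; lifts straight up. A shoulder inside, 6 mm below the rim, carries the next cup's foot with 3 mm of play. Origin: centre of its underside; z up.
- cup_yellow: Glossy yellow ceramic cup, no handle, round, straight-sided, open: 46 mm outside diameter, 50 mm tall, wall 4.5 mm, bare clay foot 41 mm across and 6 mm high. The third largest, standing in the white cup; lifts straight up. A shoulder inside, 6 mm below the rim, carries the next cup's foot with 3 mm of play. Origin: centre of its underside; z up.
- cup_green: Glossy green ceramic cup, no handle, round, straight-sided, open: 36 mm outside diameter, 46 mm tall, wall 4.5 mm, bare clay foot 31 mm across and 6 mm high. The smallest, on top of the stack, standing in the yellow cup; lifts straight up. Origin: centre of its underside; z up.
- saucer_blue: Glossy blue ceramic saucer standing loose on the table, 114 mm across and 16 mm high, rim flaring up and outward from a flat floor 76 mm in diameter whose top is 5 mm above its underside. Origin: centre of its underside; z up.
- saucer_white: Glossy white ceramic saucer standing loose on the table, 105 mm across and 16 mm high, rim flaring up and outward from a flat floor 67 mm in diameter whose top is 5 mm above its underside. Origin: centre of its underside; z up.
- saucer_yellow: Glossy yellow ceramic saucer standing loose on the table, 95 mm across and 16 mm high, rim flaring up and outward from a flat floor 57 mm in diameter whose top is 5 mm above its underside. Origin: centre of its underside; z up.
- saucer_green: Glossy green ceramic saucer standing loose on the table, 85 mm across and 16 mm high, rim flaring up and outward from a flat floor 47 mm in diameter whose top is 5 mm above its underside. Origin: centre of its underside; z up.
- clay_pot: Unfired dark grey hand-built clay pot, a bystander: 98 mm across, 105 mm tall, with a short spout reaching 70 mm from its axis (along its x). Fragile. Origin: centre of its underside.
- tool_tin: Metal tin of wooden modelling tools, a bystander: 72 mm across, the tin 95 mm tall, tools up to 180 mm. Origin: centre of its underside.
There are look-alikes about, which are no part of the job. Of the things like the cup_green, leave any that is pink; of the rest the larger one is meant.

How it is judged:
At the end, for the whole second after the job is handed in: Every cup stands released and at rest on the saucer of its own colour: centres within 10 mm of each other horizontally, the cup's underside 2 to 8 mm above the saucer's underside (its floor is at 5 mm), cup and saucer upright within 0.07 rad and the saucer standing flat on the table (horizontal distance between cup_blue and saucer_blue below 0.01 m and z of cup_blue in the frame of saucer_blue between 0.002 and 0.008 m and angle between each of cup_blue, saucer_blue, cup_white, saucer_white, cup_yellow, saucer_yellow, cup_green, saucer_green's own z axis and vertical below 0.07 rad and height (world z) of each of saucer_blue, saucer_white, saucer_yellow, saucer_green below 0.006 m and linear speed of each of cup_blue, cup_white, cup_yellow, cup_green below 0.02 m/s and horizontal distance between cup_white and saucer_white below 0.01 m and z of cup_white in the frame of saucer_white between 0.002 and 0.008 m and horizontal distance between cup_yellow and saucer_yellow below 0.01 m and z of cup_yellow in the frame of saucer_yellow between 0.002 and 0.008 m and horizontal distance between cup_green and saucer_green below 0.01 m and z of cup_green in the frame of saucer_green between 0.002 and 0.008 m); the robot touches nothing.
It fails at once if a cup is dropped, thrown or knocked over (it moves faster than 0.5 m/s with the fingers off it) ((contact force between the fingers and cup_blue below 0.05 N and linear speed of cup_blue above 0.5 m/s) or (contact force between the fingers and cup_white below 0.05 N and linear speed of cup_white above 0.5 m/s) or (contact force between the fingers and cup_yellow below 0.05 N and linear speed of cup_yellow above 0.5 m/s) or (contact force between the fingers and cup_green below 0.05 N and linear speed of cup_green above 0.5 m/s)).
It fails at once if the unfired clay pot is shoved more than 15 mm or tipped (distance of clay_pot from where it was at the start of the episode above 0.015 m or angle between clay_pot's own z axis and vertical above 0.2 rad).
It fails at once if the tin of tools is shoved more than 15 mm or tipped (distance of tool_tin from where it was at the start of the episode above 0.015 m or angle between tool_tin's own z axis and vertical above 0.2 rad).
It also fails if it takes over 106 s, if anything falls off the work surface, if the arm or the gripper's body presses on something with over 40 N, if the wrist force passes 120 N, or if a joint passes its speed limit or range.

ROBOT

A 7-joint arm with a two-finger parallel gripper is mounted at the origin on the work surface. World frame = base frame: x ahead of the robot, y to its left, z up, the work surface at z = 0. Lengths are in m, angles in rad, forces in N, time in s.
With the tool pointing down it reaches from about 0.425 to 0.8 m from the base axis. Payload 8.3 kg.
Tool frame: the origin (TCP) lies on the centre line of the jaws, within the pads' length; the fingertips stand 22 mm ahead of it and the grasp point (between the pads) lies 3 mm ahead of it; z points along the fingers, y is the line along which they close (so a half turn about z gives the same grasp; the last joint's range is limited). The gripper opens to 85 mm and grips with 20 to 120 N. Pads are 22 mm wide; open, the fingers measure 114 mm over their backs; the gripper's body (76 mm by 85 mm) begins 54 mm behind the grasp point. The pads swing forward as they close: fully open they stand 13 mm farther back than shut.
Start: joints at [-1.302, 0.383, 0.016, 1.37, -0.006, 1.388, -0.046], TCP at [0.204, 0.591, 0.253] pointing down, gripper open.
Joint ranges: [-2.95, 2.95], [-0.25, 2.06], [-1.52, 1.56], [0.18, 2.33], [-1.44, 4.58], [0.02, 2.06], [-3.01, 3.01]. Speed limits (rad/s): [2.39, 2.39, 3.01, 3.01, 3.14, 3.14, 3.14].

INTERFACE

Orientations are given as a rotation vector (axis times angle).
In Python, from plant import telemetry, optics, workorder gives the robot as it stands.
- The arm moves only by the tool carry_out, never from a script. Its argument "motion" is a list that holds one entry, the list of rows, each a list of 7 numbers: the turn, a rotation vector about the tool's x, y, z in degrees, then the shift along the tool's x, y, z in cm, then the opening, from 0 (shut) to 1 (fully open). A call has 1 to 5 rows; each row shifts and turns the commanded pose from where the row before left it, along the tool's axes as they then stand; what a row does not reach is not made up. A row lasts 1/12 s, in which the tool goes at most 41.7 mm and 7.16 degrees, less where a joint would pass 70% of its speed; a pose out of reach is approached as far as the arm can. A call is refused whole if a number of a shift passes 4.17 or a number of a turn 7.16, either way. A call with a gripper value outside its range is refused whole. The fingers move at their own pace and stop on an object; "grip_force" is the grip in N (left out, the last holds). Time passes only in rows, so rows that do not move let the fingers close. It gives the time, the measured TCP pose, the force and the opening at its end, in the units of the state.
- telemetry.get_obs(): the state, without advancing time (a new reading comes with each control period).
- optics.grab_frame(name): name is "scene" or "top" or "wrist"; returns (picture, depth): 384x512x3 uint8, red, green, blue; 384x512 float32, m along the optical axis (not along the pixel's ray), 0 where there is no reading.
- optics.camera_model(name): a dict with "fov_y" (degrees; the focal length in pixels is half the picture's height over the tangent of half this angle, whatever the lens; pixels are square), "cx", "cy" (the principal point, pixels), "R" (3x3) and "t" (3): a world point X has camera coordinates R X + t; the wrist camera has in their place "tool_from_camera" (4x4, takes a point from camera to tool coordinates, whose origin is the TCP and whose axes are the flange's). Camera axes: x right, y down, z forward; pixel columns grow to the right and rows downward; lengths in m; the calibration is good to about 2 mm. A picture is of the moment at which its call begins: read the wrist's pose just before it. camera_model takes no time and is no camera call.
- workorder.hand_in(): hands the job in, once; it reports no verdict.
The state is a dict: "time_s": time; "joints": joint angles; "qvel": joint speeds; "joint_torque": joint torques, N m; "tool_pos": TCP position; "tcp_rot": TCP orientation; "contact_force": force on the tool from outside, world axes, zero at the start; "torque": the same for the moment, N m; "gripper_width": finger opening in m.
Only numpy, scipy, OpenCV 4.12 (cv2) and the standard library are available. Lean on these libraries where they do the work, as an engineer would, in place of code of your own. Each camera call takes 0.05 s, during which the arm holds its last target. There are 200 camera calls.

## Working session

There is one attempt and no reset: what is moved stays moved. The work goes in short steps, Python scripts to look and compute and a tool call to move; the robot and the scene stay as the last step left them, time stands still between calls to the robot, and variables do not carry over. Pictures are saved under pics/ and viewed, on a budget of 14 in all, crops included, one or two more only if the job needs it, and the job is handed in when it is done.

Besides the shell and the picture viewer there is one more tool, called after "Request:" by a JSON object that holds its "fn" and its "kwargs", one argument or row to a line. carry_out: Moves the arm, as the interface text tells. Its arguments: {"type":"object","properties":{"motion":{"type":"array","items":{"type":"array","items":{"type":"array","items":{"type":"number"}}}},"grip_force":{"type":"number"}},"required":["motion"]}

```bash
mkdir -p pics; ls
python3 - <<'E'
from plant import telemetry, optics, workorder
import cv2,numpy as np
print(telemetry.get_obs())
for n in("scene","top","wrist"):
    m=optics.camera_model(n);print(n,m)
    if n!="wrist":
        p,d=optics.grab_frame(n);cv2.imwrite(f"pics/{n}0.png",p[:,:,::-1]);np.savez(f"{n}0.npz",p=p,d=d)
E
```

```text
pics
{'time_s': 0.0, 'joints': array([-1.30190447,  0.38424789,  0.01637997,  1.3711585 , -0.00633426,
        1.38817776, -0.04649511]), 'qvel': array([ 1.99986315e-04,  2.17461195e-03, -1.96209087e-04,  1.15512883e-03,
        1.42262459e-04,  1.79724286e-03,  1.17991902e-05]), 'joint_torque': array([-7.82067636e-04, -6.27572107e+01,  8.43268577e-01, -3.71820188e+01,
        1.63255777e-02,  1.40703280e-02, -3.11747249e-05]), 'tool_pos': array([0.20339576, 0.59049749, 0.25227082]), 'tcp_rot': array([-5.18649512e-01, -3.09816150e+00,  3.01124400e-03]), 'contact_force': array([-0.57360377, -0.11830387,  0.25441067]), 'torque': array([ 0.03019414,  0.00282021, -0.00102858]), 'gripper_width': 0.08555188256104468}
scene {'fov_y': 55.535305684285994, 'cx': 250.19095748991322, 'cy': 195.64049663137095, 'R': array([[ 0.23170464,  0.97260668, -0.01868712],
       [ 0.70991521, -0.18219465, -0.6803128 ],
       [-0.66508146,  0.14436536, -0.73268362]]), 't': array([-0.05322309, -0.33526857,  1.33366938])}
top {'fov_y': 50.37251098884806, 'cx': 261.270912444929, 'cy': 188.36948798054033, 'R': array([[-0.0187304 , -0.99970571, -0.01541634],
       [-0.99202951,  0.0205038 , -0.12432634],
       [ 0.12460584,  0.01296478, -0.99212161]]), 't': array([-0.04851721,  0.56685095,  1.13018985])}
wrist {'fov_y': 58.489818927724905, 'cx': 254.70371885911229, 'cy': 185.5880092676831, 'tool_from_camera': array([[-1.22299440e-03, -9.44825289e-01, -3.27572399e-01,
         8.34302765e-02],
       [ 9.99999164e-01, -1.29310518e-03, -3.76985782e-06,
         1.07699071e-03],
       [-4.20023708e-04, -3.27572130e-01,  9.44826081e-01,
        -1.20632584e-01],
       [ 0.00000000e+00,  0.00000000e+00,  0.00000000e+00,
         1.00000000e+00]])}
```

View pics/top0.png

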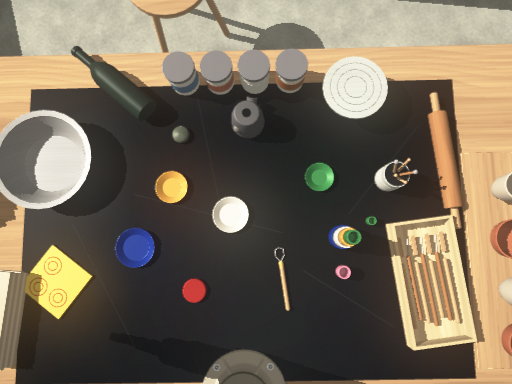

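View pics/scene0.png

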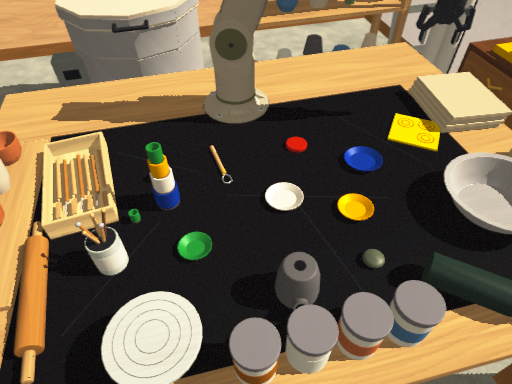

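The top view shows the stack at about (345,237) and the saucers at blue (135,248), white (230,214), yellow (171,187) and green (319,177). The clay pot is at (248,118), the tin at (395,178), and the look-alikes are green (371,220) and pink (343,271). The scene view agrees, with the gripper parked at top right.

```bash
cat > h.py <<'E'
import numpy as np, cv2
from scipy.spatial.transform import Rotation as Ro
from scipy.optimize import least_squares
from plant import telemetry, optics
def cam(n, o=None):
    m=optics.camera_model(n); f=192/np.tan(np.radians(m["fov_y"])/2)
    if n!="wrist": R=np.array(m["R"]).T; c=-R@np.array(m["t"])
    else:
        T=np.array(m["tool_from_camera"]); W=Ro.from_rotvec(o["tcp_rot"]).as_matrix()
        R=W@T[:3,:3]; c=W@T[:3,3]+o["tool_pos"]
    return f,m["cx"],m["cy"],R,c
def rays(C,uv):
    f,cx,cy,R,c=C; uv=np.asarray(uv,float).reshape(-1,2)
    return np.c_[(uv[:,0]-cx)/f,(uv[:,1]-cy)/f,np.ones(len(uv))]@R.T
def plane(C,uv,z):
    d=rays(C,uv); return C[4]+d*((z-C[4][2])/d[:,2])[:,None]
def cloud(C,depth):
    v,u=np.mgrid[:384,:512]; d=rays(C,np.c_[u.ravel(),v.ravel()])
    return (C[4]+d*depth.ravel()[:,None]).reshape(384,512,3)
HS=dict(blue=((105,120,40),(130,255,255)),yellow=((10,120,90),(32,255,255)),green=((55,90,40),(90,255,255)),white=((0,0,120),(180,60,255)))
def mask(p,c):
    m=cv2.inRange(cv2.cvtColor(p,cv2.COLOR_RGB2HSV),*map(np.array,HS[c]))
    return m
def blobs(m,amin=60):
    k=cv2.findContours(m,cv2.RETR_EXTERNAL,cv2.CHAIN_APPROX_NONE)[0]
    return [c for c in k if cv2.contourArea(c)>amin]
def circ(P):  # robust circle through points xy
    r=least_squares(lambda q:np.hypot(P[:,0]-q[0],P[:,1]-q[1])-q[2],[*P[:,:2].mean(0),.05],loss="soft_l1",f_scale=.001)
    return r.x
E
python3 - <<'E'
from h import *
for n in("top","scene"):
    z=np.load(n+"0.npz");p,d=z["p"],z["d"];C=cam(n);P=cloud(C,d);print(n,"cam",C[4].round(3))
    for c in HS:
        for k in blobs(mask(p,c)):
            uv=k[:,0]; X=plane(C,uv,.016); q=circ(X)
            mm=np.zeros((384,512),np.uint8);cv2.drawContours(mm,[k],-1,1,-1);pp=P[(mm>0)&(d>0)]
            if .005<q[2]<.08: print(c,"px",uv.mean(0).round(),"circle@16mm",q.round(4),"cloud med",np.median(pp,0).round(3),"zmax",np.percentile(pp[:,2],95).round(3))
E
```

```text
top cam [ 0.421 -0.075  1.191]
blue px [135. 247.] circle@16mm [0.4055 0.306  0.0553] cloud med [0.406 0.309 0.008] zmax 0.018
blue px [336. 237.] circle@16mm [ 0.4253 -0.2846  0.0329] cloud med [ 0.427 -0.255  0.056] zmax 0.065
yellow px [503. 240.] circle@16mm [ 0.4006 -0.7724  0.0373] cloud med [ 0.404 -0.734  0.023] zmax 0.028
yellow px [346. 236.] circle@16mm [ 0.4251 -0.3042  0.0241] cloud med [ 0.426 -0.266  0.154] zmax 0.161
yellow px [171. 187.] circle@16mm [0.5794 0.2042 0.0472] cloud med [0.579 0.206 0.009] zmax 0.018
green px [353. 237.] circle@16mm [ 0.4243 -0.3172  0.0212] cloud med [ 0.423 -0.286  0.182] zmax 0.198
green px [371. 220.] circle@16mm [ 0.4694 -0.3712  0.0134] cloud med [ 0.47  -0.372  0.021] zmax 0.034
green px [319. 176.] circle@16mm [ 0.6002 -0.2281  0.0416] cloud med [ 0.601 -0.229  0.009] zmax 0.018
white px [210. 380.] circle@16mm [0.0403 0.0913 0.0152] cloud med [0.039 0.092 0.013] zmax 0.019
white px [507. 290.] circle@16mm [ 0.2709 -0.7396  0.0232] cloud med [ 0.278 -0.702  0.077] zmax 0.102
white px [341. 237.] circle@16mm [ 0.4247 -0.2927  0.029
[... 1904 characters left out ...]

white px [391. 324.] circle@16mm [0.8765 0.1149 0.061 ] cloud med [0.908 0.068 0.116] zmax 0.118
white px [420. 302.] circle@16mm [0.8627 0.2235 0.05  ] cloud med [0.902 0.165 0.116] zmax 0.118
white px [306. 268.] circle@16mm [0.7239 0.0134 0.0312] cloud med [ 0.783 -0.007  0.105] zmax 0.107
white px [108. 252.] circle@16mm [ 0.5776 -0.4245  0.0488] cloud med [ 0.619 -0.411  0.057] zmax 0.095
white px [284. 196.] circle@16mm [0.4943 0.0323 0.0514] cloud med [0.489 0.035 0.007] zmax 0.016
white px [164. 181.] circle@16mm [ 0.3622 -0.2832  0.0353] cloud med [ 0.446 -0.274  0.091] zmax 0.112
white px [381.  39.] circle@16mm [-0.3222  0.7154  0.0514] cloud med [-1.831  1.72  -0.753] zmax -0.74
```

```bash
cat >> h.py <<'E'
def plan(way,turn=0.,step=.040):
    """rows through world waypoints from the present pose, tool down, turning 'turn' deg about tool z"""
    o=telemetry.get_obs();p=o["tool_pos"].copy();R=Ro.from_rotvec(o["tcp_rot"]);out=[]
    for w in way:
        w=np.array(w,float);n=max(1,int(np.ceil(np.linalg.norm(w-p)/step)));d=(w-p)/n
        for _ in range(n):
            t=np.clip(turn,-7,7);turn-=t
            s=R.inv().apply(d)*100
            out.append([0,0,round(t,1),*[round(x,2) for x in s],1]);R=R*Ro.from_rotvec([0,0,np.radians(t)])
        p=w
    for i in range(0,len(out),5): print("[["+",".join(str([float(x) for x in r]).replace(".0,",",").replace(" ","") for r in out[i:i+5])+"]]")
E
python3 -c "
from h import *
plan([(.47,.25,.3),(.5,-.05,.33),(.424,-.28,.33)],71)"
```

```text
[[[0,0,7,-3.3,-2.14,-0.43,1.0],[0,0,7,-3.54,-1.72,-0.43,1.0],[0,0,7,-3.72,-1.28,-0.43,1.0],[0,0,7,-3.85,-0.81,-0.43,1.0],[0,0,7,-3.92,-0.34,-0.43,1.0]]]
[[[0,0,7,-3.93,0.14,-0.43,1.0],[0,0,7,-3.88,0.62,-0.43,1.0],[0,0,7,-3.78,1.09,-0.43,1.0],[0,0,7,-3.62,1.54,-0.43,1.0],[0,0,7,-3.4,1.97,-0.43,1.0]]]
[[[0,0,1,-3.14,2.37,-0.43,1.0],[0,0,0,-3.75,0.38,-0.37,1.0],[0,0,0,-3.75,0.38,-0.37,1.0],[0,0,0,-3.75,0.38,-0.37,1.0],[0,0,0,-3.75,0.38,-0.37,1.0]]]
[[[0,0,0,-3.75,0.38,-0.37,1.0],[0,0,0,-3.75,0.38,-0.37,1.0],[0,0,0,-3.75,0.38,-0.37,1.0],[0,0,0,-3.75,0.38,-0.37,1.0],[0,0,0,-3.29,-1.09,0.01,1.0]]]
[[[0,0,0,-3.29,-1.09,0.01,1.0],[0,0,0,-3.29,-1.09,0.01,1.0],[0,0,0,-3.29,-1.09,0.01,1.0],[0,0,0,-3.29,-1.09,0.01,1.0],[0,0,0,-3.29,-1.09,0.01,1.0]]]
[[[0,0,0,-3.29,-1.09,0.01,1.0]]]
```

Request:
{"fn": "carry_out", "kwargs": {
  "motion": [
    [[0, 0, 7, -3.3, -2.14, -0.43, 1], [0, 0, 7, -3.54, -1.72, -0.43, 1], [0, 0, 7, -3.72, -1.28, -0.43, 1], [0, 0, 7, -3.85, -0.81, -0.43, 1], [0, 0, 7, -3.92, -0.34, -0.43, 1]]
  ]
}}

```text
time_s: 0.52
tool_pos: [0.3255, 0.4341, 0.2745]
tcp_rot: [-1.435, -2.795, 0.001]
contact_force: [1.9, 0.9, -0.3]
gripper_width: 0.0853
```

Request:
{"fn": "carry_out", "kwargs": {
  "motion": [
    [[0, 0, 7, -3.93, 0.14, -0.43, 1], [0, 0, 7, -3.88, 0.62, -0.43, 1], [0, 0, 7, -3.78, 1.09, -0.43, 1], [0, 0, 7, -3.62, 1.54, -0.43, 1], [0, 0, 7, -3.4, 1.97, -0.43, 1]]
  ]
}}

```text
time_s: 0.93
tool_pos: [0.4466, 0.2794, 0.2963]
tcp_rot: [-2.209, -2.234, 0.001]
contact_force: [0.4, 0.4, 0.1]
gripper_width: 0.0854
```

Request:
{"fn": "carry_out", "kwargs": {
  "motion": [
    [[0, 0, 1, -3.14, 2.37, -0.43, 1], [0, 0, 0, -3.75, 0.38, -0.37, 1], [0, 0, 0, -3.75, 0.38, -0.37, 1], [0, 0, 0, -3.75, 0.38, -0.37, 1], [0, 0, 0, -3.75, 0.38, -0.37, 1]]
  ]
}}

```text
time_s: 1.35
tool_pos: [0.4851, 0.0983, 0.3152]
tcp_rot: [-2.221, -2.221, 0.001]
contact_force: [1.3, 0.1, 0.4]
gripper_width: 0.0852
```

Request:
{"fn": "carry_out", "kwargs": {
  "motion": [
    [[0, 0, 0, -3.75, 0.38, -0.37, 1], [0, 0, 0, -3.75, 0.38, -0.37, 1], [0, 0, 0, -3.75, 0.38, -0.37, 1], [0, 0, 0, -3.75, 0.38, -0.37, 1], [0, 0, 0, -3.3, -1.1, 0, 1]]
  ]
}}

```text
time_s: 1.77
tool_pos: [0.4904, -0.085, 0.3304]
tcp_rot: [2.221, 2.22, -0.0]
contact_force: [0.7, -0.1, 0.4]
gripper_width: 0.0855
```

Request:
{"fn": "carry_out", "kwargs": {
  "motion": [
    [[0, 0, 0, -3.3, -1.1, 0, 1], [0, 0, 0, -3.3, -1.1, 0, 1], [0, 0, 0, -3.3, -1.1, 0, 1], [0, 0, 0, -3.3, -1.1, 0, 1], [0, 0, 0, -3.3, -1.1, 0, 1]]
  ]
}}

```text
time_s: 2.18
tool_pos: [0.4335, -0.2491, 0.3301]
tcp_rot: [-2.221, -2.221, -0.001]
contact_force: [1.3, -0.2, 0.6]
gripper_width: 0.0854
```

Request:
{"fn": "carry_out", "kwargs": {
  "motion": [
    [[0, 0, 0, -3.3, -1.1, 0, 1], [0, 0, 0, 0, 0, 0, 1], [0, 0, 0, 0, 0, 0, 1]]
  ]
}}

```text
time_s: 2.43
tool_pos: [0.422, -0.283, 0.3301]
tcp_rot: [-2.227, -2.215, 0.001]
contact_force: [0.7, 0.2, 0.4]
gripper_width: 0.0853
```

```bash
cat >> h.py <<'E'
def snap(name,n="wrist"):
    o=telemetry.get_obs();p,d=optics.grab_frame(n);cv2.imwrite(f"pics/{name}.png",p[:,:,::-1])
    return p,d,cam(n,o),o
def rim(p,d,C,z,dz=.004,near=None,rmax=.05):
    """circle fit to the cloud points at rim height z"""
    P=cloud(C,d);g=(d>0)&(abs(P[...,2]-z)<dz)
    if near is not None: g&=np.hypot(P[...,0]-near[0],P[...,1]-near[1])<rmax
    m=g.astype(np.uint8);k=blobs(m,20)
    if not k:return None
    k=max(k,key=cv2.contourArea)[:,0];u=cv2.convexHull(k)[:,0]
    return circ(plane(C,k,z)),circ(P[g]),g.sum(),np.median(P[g][:,2])
E
python3 - <<'E'
from h import *
p,d,C,o=snap("w1");print(o["tool_pos"])
P=cloud(C,d)
for z,c in((.196,"green"),(.156,"yellow"),(.112,"white"),(.062,"blue")):
    print(c,rim(p,d,C,z,near=(.424,-.28)))
for z,c in((.196,"green"),(.156,"yellow"),(.112,"white"),(.062,"blue")):
    g=(mask(p,c)>0)&(d>0)&(np.hypot(P[...,0]-.424,P[...,1]+.28)<.06)
    zz=P[g][:,2]; print(c,g.sum(),np.percentile(zz,[5,50,95]).round(4),P[g].mean(0).round(4))
E
```

```text
[ 0.42197076 -0.28300769  0.33005977]
green (array([ 0.42372879, -0.28058421,  0.01770684]), array([ 0.42373623, -0.28055945,  0.01571817]), np.int64(769), np.float64(0.19566732363008632))
yellow (array([ 0.42415617, -0.28024982,  0.02160621]), array([ 0.42432161, -0.27358734,  0.01628017]), np.int64(816), np.float64(0.1559539057296867))
white (array([ 0.42382941, -0.27946306,  0.02655997]), array([ 0.42386822, -0.27945375,  0.0260488 ]), np.int64(421), np.float64(0.11178924424100312))
blue (array([ 0.42474574, -0.2798396 ,  0.03161162]), array([ 0.42473751, -0.27960616,  0.03114537]), np.int64(364), np.float64(0.06173763968072665))
green 1891 [0.1558 0.1851 0.1965] [ 0.424  -0.282   0.1805]
yellow 923 [0.1193 0.1543 0.1573] [ 0.4253 -0.2672  0.1512]
white 2514 [0.0822 0.3383 0.3586] [ 0.4235 -0.2684  0.2693]
blue 607 [0.0007 0.0606 0.0629] [ 0.427  -0.2571  0.0481]
```

View pics/w1.png

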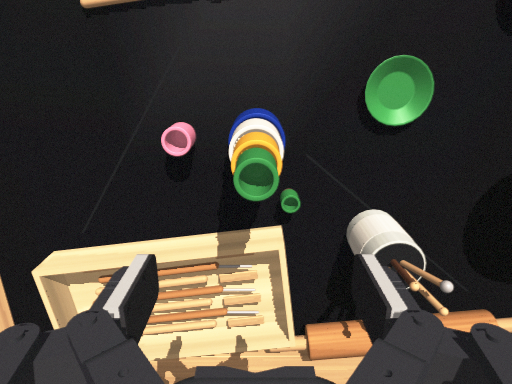

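The wrist view shows the stack upright, with the green rim at (257,175), the green look-alike at (290,200) and the pink one at (178,140). The rim fits put all four cups near (0.424,-0.280).

Request:
{"fn": "carry_out", "kwargs": {
  "motion": [
    [[0, 0, 0, 0.24, 0.17, 3.5, 1], [0, 0, 0, 0, 0, 3.5, 1], [0, 0, 0, 0, 0, 3.5, 1], [0, 0, 0, 0, 0, 2.7, 1], [0, 0, 0, 0, 0, 1.0, 0.55]]
  ],
  "grip_force": 40
}}

```text
time_s: 2.9
tool_pos: [0.4243, -0.2753, 0.1841]
tcp_rot: [-2.214, -2.221, 0.003]
contact_force: [-0.2, 0.0, -0.1]
gripper_width: 0.0753
```

Request:
{"fn": "carry_out", "kwargs": {
  "motion": [
    [[0, 0, 0, 0, 0, 0, 0.5], [0, 0, 0, 0, 0, 0, 0.5], [0, 0, 0, 0, 0, 0, 0.5], [0, 0, 0, 0, 0, 0, 0.5], [0, 0, 0, 0, 0, 0, 0.5]]
  ]
}}

```text
time_s: 3.32
tool_pos: [0.426, -0.2788, 0.1896]
tcp_rot: [2.22, 2.22, 0.002]
contact_force: [-1.4, -0.6, 0.9]
gripper_width: 0.0429
```

Run:
```python
from h import *
p,d,C,o=snap("w2");print(o["tool_pos"],o["gripper_width"],o["contact_force"])
print(rim(p,d,C,.196,near=(.424,-.28)))
```

```text
[ 0.42597026 -0.27879123  0.18962457] 0.042873818142233094 [-1.39368691 -0.57927501  0.88775684]
(array([ 0.42259893, -0.27969656,  0.01912516]), array([ 0.42437574, -0.27991471,  0.01653096]), np.int64(4133), np.float64(0.1956804980043808))
```

View pics/w2.png

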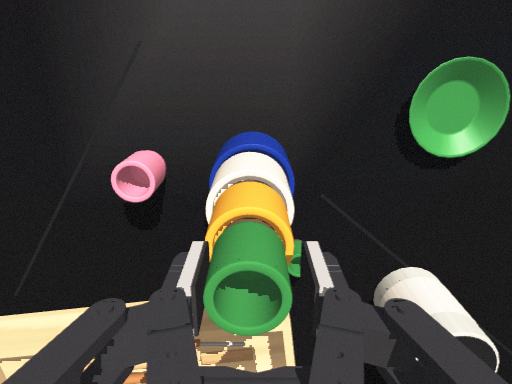

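The fingers straddle the green cup, whose rim spans x 207–290. The gap is wider on the right, so I'll shift 2 mm towards −x before closing.

Request:
{"fn": "carry_out", "kwargs": {
  "motion": [
    [[0, 0, 0, -0.1, -0.22, 0, 0.5], [0, 0, 0, 0, 0, 0, 0.5], [0, 0, 0, 0, 0, 0, 0.3], [0, 0, 0, 0, 0, 0, 0.2], [0, 0, 0, 0, 0, 0, 0.2]]
  ]
}}

```text
time_s: 3.78
tool_pos: [0.4232, -0.2797, 0.1887]
tcp_rot: [2.221, 2.221, 0.0]
contact_force: [-1.8, 0.6, 5.3]
gripper_width: 0.0352
```

Request:
{"fn": "carry_out", "kwargs": {
  "motion": [
    [[0, 0, 0, 0, 0, 0, 0], [0, 0, 0, 0, 0, 0, 0], [0, 0, 0, 0, 0, 0, 0]]
  ]
}}

```text
time_s: 4.03
tool_pos: [0.4231, -0.2797, 0.1887]
tcp_rot: [2.222, 2.221, 0.0]
contact_force: [-1.9, 0.8, 5.2]
gripper_width: 0.0355
```

Request:
{"fn": "carry_out", "kwargs": {
  "motion": [
    [[0, 0, 0, 0, 0, -0.5, 0], [0, 0, 0, 0, 0, -0.7, 0], [0, 0, 0, 0, 0, -1.5, 0], [0, 0, 0, 0, 0, -3.0, 0], [0, 0, 0, 0, 0, -2.5, 0]]
  ]
}}

```text
time_s: 4.45
tool_pos: [0.4226, -0.2793, 0.2716]
tcp_rot: [-2.222, -2.22, 0.001]
contact_force: [1.0, -0.1, 0.0]
gripper_width: 0.035
```

Request:
{"fn": "carry_out", "kwargs": {
  "motion": [
    [[0, 0, 0, 0.8, 3.0, 0, 0], [0, 0, 0, 0.9, 3.2, 0, 0], [0, 0, 0, 0.9, 3.2, 0, 0], [0, 0, 0, 0.9, 3.0, 0, 0], [0, 0, 0, 0.9, 3.0, 0.5, 0]]
  ]
}}

```text
time_s: 4.87
tool_pos: [0.5791, -0.2345, 0.2662]
tcp_rot: [2.22, 2.222, 0.001]
contact_force: [0.2, -0.1, -0.4]
gripper_width: 0.0348
```

Request:
{"fn": "carry_out", "kwargs": {
  "motion": [
    [[0, 0, 0, 0.8, 2.2, 2.0, 0], [0, 0, 0, 0, 0, 3.0, 0], [0, 0, 0, 0, 0, 3.0, 0], [0, 0, 0, 0, 0, 0, 0], [0, 0, 0, 0, 0, 0, 0]]
  ]
}}

```text
time_s: 5.28
tool_pos: [0.5983, -0.2268, 0.1844]
tcp_rot: [-2.219, -2.219, 0.003]
contact_force: [0.7, 0.1, 0.1]
gripper_width: 0.0355
```

```bash
cat >> h.py <<'E'
def saucer(p,d,C,c,near,z=.016,rmax=.08):
    """centre of saucer from outline of its colour at rim height; only contour points near its expected radius"""
    k=[b for b in blobs(mask(p,c),200)];best=None
    for b in k:
        X=plane(C,b[:,0],z);X=X[np.hypot(X[:,0]-near[0],X[:,1]-near[1])<rmax]
        if len(X)>20: q=circ(X); print(" saucer",c,q.round(4),len(X))
E
python3 - <<'E'
from h import *
p,d,C,o=snap("w3");t=o["tool_pos"];print(t,o["gripper_width"],o["contact_force"])
P=cloud(C,d);g=(mask(p,"green")>0)&(d>0)&(np.hypot(P[...,0]-t[0],P[...,1]-t[1])<.025)&(P[...,2]>t[2]-.05)
z=np.percentile(P[g][:,2],97);print("rim z",z,z-t[2])
r=rim(p,d,C,t[2]+.0075,near=t,rmax=.03);print(r)
saucer(p,d,C,"green",(.6,-.228))
for zz in(.005,):
    g=(d>0)&(abs(P[...,2]-.016)<.0015)&(np.hypot(P[...,0]-.6,P[...,1]+.228)<.06);print(circ(P[g]),g.sum())
E
```

```text
[ 0.59825514 -0.22682983  0.18435148] 0.035470144041138685 [0.73192942 0.08691616 0.10756153]
rim z 0.19205648506166184 0.007705008005800429
(array([ 0.59940284, -0.22639684,  0.01940213]), array([ 0.59941944, -0.22720324,  0.01634153]), np.int64(3847), np.float64(0.19122779248536692))
 saucer green [ 0.5988 -0.3109  0.0346] 80
 saucer green [ 0.6002 -0.2277  0.0418] 266
[ 0.59977158 -0.22732526  0.03957385] 1335
```

View pics/w3.png

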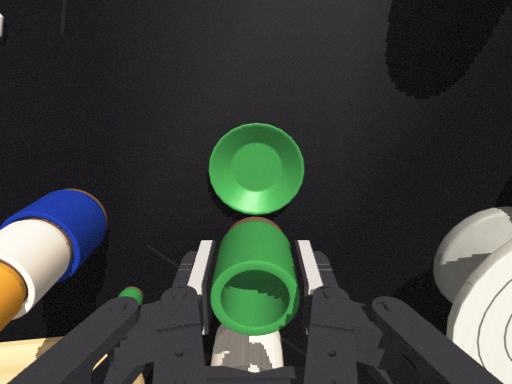

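The green cup is held upright in the gripper, with its rim at (255,297). The green saucer is directly ahead, centred at (257,167). I'll lower it until it touches.

Request:
{"fn": "carry_out", "kwargs": {
  "motion": [
    [[0, 0, 0, -0.05, 0.05, 3.5, 0], [0, 0, 0, 0, 0, 3.5, 0], [0, 0, 0, 0, 0, 3.5, 0], [0, 0, 0, 0, 0, 2.0, 0], [0, 0, 0, 0, 0, 1.0, 0]]
  ]
}}

```text
time_s: 5.75
tool_pos: [0.5995, -0.2277, 0.0497]
tcp_rot: [-2.221, -2.221, -0.0]
contact_force: [0.5, 0.1, -0.8]
gripper_width: 0.035
```

Request:
{"fn": "carry_out", "kwargs": {
  "motion": [
    [[0, 0, 0, 0, 0, 0.2, 0], [0, 0, 0, 0, 0, 0, 0], [0, 0, 0, 0, 0, 0, 0]]
  ]
}}

```text
time_s: 6.0
tool_pos: [0.6011, -0.2288, 0.051]
tcp_rot: [2.219, 2.219, 0.003]
contact_force: [-0.6, -0.1, 0.3]
gripper_width: 0.0352
```

Request:
{"fn": "carry_out", "kwargs": {
  "motion": [
    [[0, 0, 0, 0, 0, 0.2, 0], [0, 0, 0, 0, 0, 0, 0]]
  ]
}}

```text
time_s: 6.17
tool_pos: [0.6004, -0.2282, 0.0476]
tcp_rot: [2.22, 2.22, 0.002]
contact_force: [0.0, 0.4, -1.6]
gripper_width: 0.0351
```

Request:
{"fn": "carry_out", "kwargs": {
  "motion": [
    [[0, 0, 0, 0, 0, 0.15, 0], [0, 0, 0, 0, 0, 0, 0], [0, 0, 0, 0, 0, 0, 0]]
  ]
}}

```text
time_s: 6.42
tool_pos: [0.5996, -0.2278, 0.0448]
tcp_rot: [2.221, 2.221, 0.0]
contact_force: [-0.3, -0.1, -0.2]
gripper_width: 0.0354
```

Request:
{"fn": "carry_out", "kwargs": {
  "motion": [
    [[0, 0, 0, 0, 0, 0.12, 0], [0, 0, 0, 0, 0, 0, 0], [0, 0, 0, 0, 0, 0, 0]]
  ]
}}

```text
time_s: 6.67
tool_pos: [0.5997, -0.228, 0.0438]
tcp_rot: [2.221, 2.221, 0.0]
contact_force: [-1.1, -0.5, 3.3]
gripper_width: 0.0352
```

A 3.3 N upward force shows it has touched down at the expected height. I'll release gently and lift away.

Request:
{"fn": "carry_out", "kwargs": {
  "motion": [
    [[0, 0, 0, 0, 0, 0, 0.43], [0, 0, 0, 0, 0, 0, 0.46], [0, 0, 0, 0, 0, 0, 0.5], [0, 0, 0, 0, 0, 0, 0.6], [0, 0, 0, 0, 0, 0, 0.6]]
  ]
}}

```text
time_s: 7.08
tool_pos: [0.5995, -0.2279, 0.0434]
tcp_rot: [-2.222, -2.221, 0.0]
contact_force: [-0.0, -0.4, -0.5]
gripper_width: 0.0514
```

Request:
{"fn": "carry_out", "kwargs": {
  "motion": [
    [[0, 0, 0, 0, 0, 0, 0.6], [0, 0, 0, 0, 0, -1.0, 0.6], [0, 0, 0, 0, 0, -2.0, 0.6], [0, 0, 0, 0, 0, -3.5, 0.8], [0, 0, 0, 0, 0, -3.5, 1]]
  ]
}}

```text
time_s: 7.5
tool_pos: [0.5987, -0.2277, 0.1444]
tcp_rot: [-2.221, -2.22, 0.002]
contact_force: [1.1, -0.2, 1.7]
gripper_width: 0.0736
```

Request:
{"fn": "carry_out", "kwargs": {
  "motion": [
    [[0, 0, 0, 0, 0, -3.5, 1], [0, 0, 0, 0, 0, -3.5, 1], [0, 0, 0, 0, 0, -3.5, 1], [0, 0, 0, 0, 0, -3.0, 1], [0, 0, 0, 0, 0, 0, 1]]
  ]
}}

```text
time_s: 7.92
tool_pos: [0.6011, -0.2297, 0.2868]
tcp_rot: [2.215, 2.214, 0.007]
contact_force: [0.4, -0.4, 0.0]
gripper_width: 0.0855
```

Run:
```python
from h import *
p,d,C,o=snap("w4");t=o["tool_pos"];print(t,o["gripper_width"],o["contact_force"])
print(rim(p,d,C,.051,near=(.6,-.228)))
P=cloud(C,d);g=(d>0)&(abs(P[...,2]-.016)<.0015)&(np.hypot(P[...,0]-.6,P[...,1]+.228)<.06);print(circ(P[g]),g.sum())
saucer(p,d,C,"green",(.6,-.228))
plan([(.424,-.28,t[2])])
```

```text
[ 0.6011059  -0.2296582   0.28677456] 0.08552667687956728 [ 0.40744866 -0.40008575  0.0256858 ]
(array([ 0.60065307, -0.22920946,  0.01753478]), array([ 0.60067265, -0.22920263,  0.01576343]), np.int64(412), np.float64(0.05076258191037625))
[ 0.5997001  -0.2268797   0.03932824] 842
 saucer green [ 0.6    -0.2273  0.0417] 205
[[[0,0,0,-1.02,-3.53,-0.09,1.0],[0,0,0,-1.02,-3.53,-0.09,1.0],[0,0,0,-1.02,-3.53,-0.09,1.0],[0,0,0,-1.02,-3.53,-0.09,1.0],[0,0,0,-1.02,-3.53,-0.09,1.0]]]
```

View pics/w4.png

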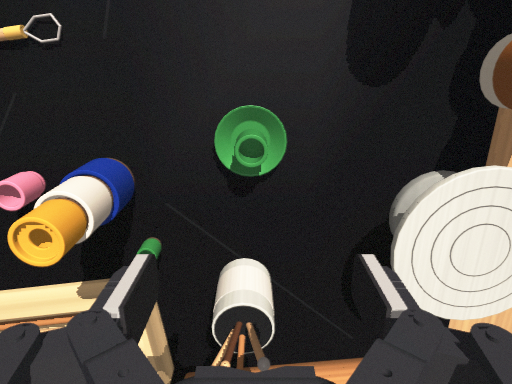

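The green cup stands centred in its saucer at (250,145), with 2 mm offset measured. Next is yellow.

Request:
{"fn": "carry_out", "kwargs": {
  "motion": [
    [[0, 0, 0, -1.0, -3.5, 0, 1], [0, 0, 0, -1.0, -3.5, 0, 1], [0, 0, 0, -1.0, -3.5, 0, 1], [0, 0, 0, -1.0, -3.5, 0, 1], [0, 0, 0, -1.0, -3.55, 0, 1]]
  ]
}}

```text
time_s: 8.38
tool_pos: [0.422, -0.2779, 0.2774]
tcp_rot: [-2.22, -2.221, 0.001]
contact_force: [0.0, -0.3, 1.5]
gripper_width: 0.0852
```

Request:
{"fn": "carry_out", "kwargs": {
  "motion": [
    [[0, 0, 0, 0, 0, 0, 1], [0, 0, 0, 0, 0, 0, 1], [0, 0, 0, 0, 0, 0, 1]]
  ]
}}

```text
time_s: 8.63
tool_pos: [0.4243, -0.2772, 0.2784]
tcp_rot: [-2.221, -2.222, -0.002]
contact_force: [0.3, 0.4, -0.3]
gripper_width: 0.0855
```

Run:
```python
from h import *
p,d,C,o=snap("w5");t=o["tool_pos"];print(t,o["tcp_rot"])
for z in(.156,.112,.062): print(rim(p,d,C,z,dz=.003,near=(.424,-.28)))
```

```text
[ 0.42434893 -0.27721409  0.27837591] [-2.22072993e+00 -2.22167411e+00 -1.57542949e-03]
(array([ 0.42412678, -0.28001928,  0.02261849]), array([ 0.42411733, -0.27997624,  0.02066839]), np.int64(1037), np.float64(0.15574424815798127))
(array([ 0.42393669, -0.2797292 ,  0.02669925]), array([ 0.42394479, -0.2727794 ,  0.02138999]), np.int64(875), np.float64(0.11192499475795409))
(array([ 0.42470594, -0.27974817,  0.03160699]), array([ 0.42475181, -0.27963846,  0.03111239]), np.int64(470), np.float64(0.06175748052701996))
```

Request:
{"fn": "carry_out", "kwargs": {
  "motion": [
    [[0, 0, 0, -0.28, 0, 3.5, 1], [0, 0, 0, 0, 0, 3.5, 1], [0, 0, 0, 0, 0, 3.5, 1], [0, 0, 0, 0, 0, 2.0, 0.8], [0, 0, 0, 0, 0, 0.8, 0.7]]
  ]
}}

```text
time_s: 9.1
tool_pos: [0.4233, -0.2789, 0.1416]
tcp_rot: [-2.216, -2.22, 0.006]
contact_force: [-0.7, -0.7, -0.1]
gripper_width: 0.0635
```

Request:
{"fn": "carry_out", "kwargs": {
  "motion": [
    [[0, 0, 0, 0, 0, 0, 0.65], [0, 0, 0, 0, 0, 0, 0.65], [0, 0, 0, 0, 0, 0, 0.65], [0, 0, 0, 0, 0, 0, 0.65]]
  ]
}}

```text
time_s: 9.43
tool_pos: [0.4251, -0.2812, 0.147]
tcp_rot: [2.22, 2.22, 0.001]
contact_force: [0.2, -0.5, -0.9]
gripper_width: 0.0558
```

Run:
```python
from h import *
p,d,C,o=snap("w6");t=o["tool_pos"];print(t,o["tcp_rot"],o["gripper_width"],o["contact_force"])
print(rim(p,d,C,.156,dz=.003,near=(.424,-.28),rmax=.03)[1])
o=telemetry.get_obs();print(o["tool_pos"])
```

```text
[ 0.4251411 -0.2812144  0.1470205] [2.21957780e+00 2.21982082e+00 1.47476157e-03] 0.05577880624013324 [ 0.24498436 -0.4932667  -0.89104109]
[ 0.42393136 -0.27955025  0.02077718]
[ 0.42497973 -0.28110282  0.14686675]
```

View pics/w6.png

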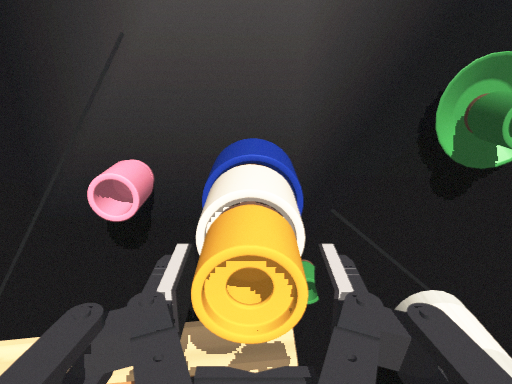

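The yellow cup (rim centre about (250,287)) sits between the fingers, slightly left of centre. I'll correct 1 mm, close and lift.

Request:
{"fn": "carry_out", "kwargs": {
  "motion": [
    [[0, 0, 0, 0.13, -0.12, 0, 0.6], [0, 0, 0, 0, 0, 0, 0.55], [0, 0, 0, 0, 0, 0, 0.5], [0, 0, 0, 0, 0, 0, 0.3], [0, 0, 0, 0, 0, 0, 0.2]]
  ]
}}

```text
time_s: 9.9
tool_pos: [0.4231, -0.2795, 0.1463]
tcp_rot: [2.221, 2.221, 0.001]
contact_force: [-0.8, 1.3, 6.6]
gripper_width: 0.0448
```

Request:
{"fn": "carry_out", "kwargs": {
  "motion": [
    [[0, 0, 0, 0, 0, 0, 0], [0, 0, 0, 0, 0, 0, 0], [0, 0, 0, 0, 0, 0, 0]]
  ]
}}

```text
time_s: 10.15
tool_pos: [0.4231, -0.2794, 0.1463]
tcp_rot: [2.221, 2.221, 0.001]
contact_force: [-2.2, 1.1, 5.9]
gripper_width: 0.0451
```

Request:
{"fn": "carry_out", "kwargs": {
  "motion": [
    [[0, 0, 0, 0, 0, -0.5, 0], [0, 0, 0, 0, 0, -0.7, 0], [0, 0, 0, 0, 0, -1.5, 0], [0, 0, 0, 0, 0, -3.0, 0], [0, 0, 0, 0, 0, -3.5, 0]]
  ]
}}

```text
time_s: 10.57
tool_pos: [0.4217, -0.2788, 0.2377]
tcp_rot: [-2.22, -2.219, 0.003]
contact_force: [0.7, -0.2, -0.7]
gripper_width: 0.0445
```

Run:
```python
from h import *
o=telemetry.get_obs();t=o["tool_pos"];print(t,o["gripper_width"],o["contact_force"])
plan([(.579,.2035,.24)],step=.039)
```

```text
[ 0.42166919 -0.2788307   0.23767691] 0.044518791429193884 [ 0.69240795 -0.17480946 -0.7192075 ]
[[[0,0,0,3.45,1.12,-0.02,1.0],[0,0,0,3.45,1.12,-0.02,1.0],[0,0,0,3.45,1.12,-0.02,1.0],[0,0,0,3.45,1.12,-0.02,1.0],[0,0,0,3.45,1.12,-0.02,1.0]]]
[[[0,0,0,3.45,1.12,-0.02,1.0],[0,0,0,3.45,1.12,-0.02,1.0],[0,0,0,3.45,1.12,-0.02,1.0],[0,0,0,3.45,1.12,-0.02,1.0],[0,0,0,3.45,1.12,-0.02,1.0]]]
[[[0,0,0,3.45,1.12,-0.02,1.0],[0,0,0,3.45,1.12,-0.02,1.0],[0,0,0,3.45,1.12,-0.02,1.0],[0,0,0,3.45,1.12,-0.02,1.0]]]
```

Request:
{"fn": "carry_out", "kwargs": {
  "motion": [
    [[0, 0, 0, 2.5, 0.8, 0, 0], [0, 0, 0, 3.45, 1.12, 0, 0], [0, 0, 0, 3.45, 1.12, 0, 0], [0, 0, 0, 3.45, 1.12, 0, 0], [0, 0, 0, 3.45, 1.12, 0, 0]]
  ]
}}

```text
time_s: 10.98
tool_pos: [0.4759, -0.1149, 0.2384]
tcp_rot: [2.222, 2.22, 0.002]
contact_force: [0.3, -1.3, -1.2]
gripper_width: 0.0448
```

Request:
{"fn": "carry_out", "kwargs": {
  "motion": [
    [[0, 0, 0, 3.45, 1.12, 0, 0], [0, 0, 0, 3.45, 1.12, 0, 0], [0, 0, 0, 3.45, 1.12, 0, 0], [0, 0, 0, 3.45, 1.12, 0, 0], [0, 0, 0, 3.45, 1.12, 0, 0]]
  ]
}}

```text
time_s: 11.4
tool_pos: [0.532, 0.0579, 0.2383]
tcp_rot: [2.222, 2.221, 0.001]
contact_force: [1.5, -0.7, -1.5]
gripper_width: 0.0444
```

Request:
{"fn": "carry_out", "kwargs": {
  "motion": [
    [[0, 0, 0, 3.45, 1.12, 0, 0], [0, 0, 0, 3.45, 1.12, 0, 0], [0, 0, 0, 3.45, 1.12, 0, 0], [0, 0, 0, 3.0, 1.12, 1.5, 0], [0, 0, 0, 1.3, 0.4, 3.0, 0]]
  ]
}}

```text
time_s: 11.82
tool_pos: [0.5828, 0.2092, 0.1956]
tcp_rot: [2.214, 2.227, 0.012]
contact_force: [0.0, 0.3, -1.6]
gripper_width: 0.0449
```

Request:
{"fn": "carry_out", "kwargs": {
  "motion": [
    [[0, 0, 0, 0, 0, 1.0, 0], [0, 0, 0, 0, 0, 0, 0], [0, 0, 0, 0, 0, 0, 0]]
  ]
}}

```text
time_s: 12.07
tool_pos: [0.5804, 0.2012, 0.1828]
tcp_rot: [2.223, 2.219, -0.002]
contact_force: [-0.4, -1.0, 0.9]
gripper_width: 0.0449
```

```bash
cat >> h.py <<'E'
def held(name,c,near,dia,H):
    """held cup (rim) against its saucer, and the remaining shift in tool axes (x=+Y,y=+X,z=-Z)"""
    p,d,C,o=snap(name);t=o["tool_pos"];P=cloud(C,d);print("tcp",t.round(4),o["gripper_width"].round(4),o["contact_force"].round(1))
    g=(mask(p,c)>0)&(d>0)&(np.hypot(P[...,0]-t[0],P[...,1]-t[1])<dia/2+.006)&(P[...,2]>t[2]-.01)&(P[...,2]<t[2]+.04)
    z=np.percentile(P[g][:,2],97);g&=P[...,2]>z-.003;r=circ(P[g])
    print("rim z-tcp",round(z-t[2],4),"rim",r.round(4),"expect r",dia/2-.00225,g.sum())
    saucer(p,d,C,c,near)
    g=(d>0)&(abs(P[...,2]-.016)<.0015)&(np.hypot(P[...,0]-near[0],P[...,1]-near[1])<.07);s=circ(P[g]);print("saucer cloud",s.round(4),g.sum())
    print("shift cm x,y,down",((s[1]-r[1])*100).round(2),((s[0]-r[0])*100).round(2),((z-H-.005)*100).round(2))
E
python3 - <<'E'
from h import *
held("w7","yellow",(.579,.2035),.046,.050)
E
```

```text
Traceback (most recent call last):
  File "h.py", line 60, in held
    p,d,C,o=snap(name);t=o["tool_pos"];P=cloud(C,d);print("tcp",t.round(4),o["gripper_width"].round(4),o["contact_force"].round(1))
                                                                           ^^^^^^^^^^^^^^^^^^^^^^^^
AttributeError: 'float' object has no attribute 'round'
```

View pics/w7.png

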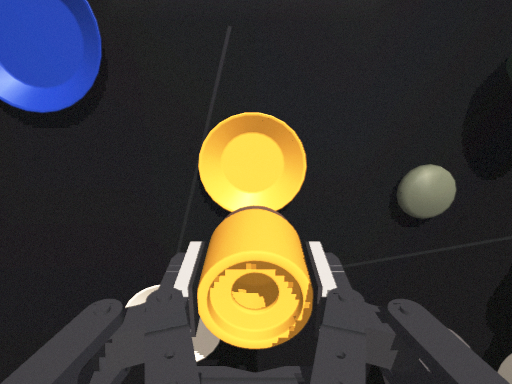

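The yellow cup is held upright with its rim at (255,292), and the yellow saucer is ahead at (253,165). I'll fix the print bug.

```bash
sed -i 's/o\["gripper_width"\].round(4)/round(o["gripper_width"],4)/' h.py
python3 - <<'E'
from h import *
held("w7b","yellow",(.579,.2035),.046,.050)
E
```

```text
tcp [0.5811 0.2009 0.184 ] 0.0447 [-0.1 -0.6 -0.8]
rim z-tcp 0.0102 rim [0.5824 0.2005 0.0206] expect r 0.02075 3697
 saucer yellow [0.5824 0.1205 0.0434] 98
 saucer yellow [0.5792 0.2048 0.0466] 299
saucer cloud [0.579  0.2045 0.0445] 1355
shift cm x,y,down 0.4 -0.34 13.91
```

Request:
{"fn": "carry_out", "kwargs": {
  "motion": [
    [[0, 0, 0, 0.4, -0.34, 3.5, 0], [0, 0, 0, 0, 0, 3.5, 0], [0, 0, 0, 0, 0, 3.5, 0], [0, 0, 0, 0, 0, 2.0, 0], [0, 0, 0, 0, 0, 0.8, 0]]
  ]
}}

```text
time_s: 12.58
tool_pos: [0.576, 0.2052, 0.0477]
tcp_rot: [-2.223, -2.219, 0.004]
contact_force: [0.1, -1.1, -1.4]
gripper_width: 0.0452
```

Request:
{"fn": "carry_out", "kwargs": {
  "motion": [
    [[0, 0, 0, 0, 0, 0.2, 0], [0, 0, 0, 0, 0, 0, 0], [0, 0, 0, 0, 0, 0, 0], [0, 0, 0, 0, 0, 0.2, 0], [0, 0, 0, 0, 0, 0, 0]]
  ]
}}

```text
time_s: 13.0
tool_pos: [0.5779, 0.2069, 0.0468]
tcp_rot: [2.221, 2.221, 0.003]
contact_force: [0.5, -0.3, -1.7]
gripper_width: 0.0449
```

Request:
{"fn": "carry_out", "kwargs": {
  "motion": [
    [[0, 0, 0, 0, 0, 0.1, 0], [0, 0, 0, 0, 0, 0, 0], [0, 0, 0, 0, 0, 0, 0]]
  ]
}}

```text
time_s: 13.25
tool_pos: [0.5777, 0.2069, 0.0454]
tcp_rot: [2.221, 2.221, 0.002]
contact_force: [-0.5, -0.1, 5.2]
gripper_width: 0.0446
```

Request:
{"fn": "carry_out", "kwargs": {
  "motion": [
    [[0, 0, 0, 0, 0, 0.05, 0], [0, 0, 0, 0, 0, 0, 0], [0, 0, 0, 0, 0, 0, 0.54], [0, 0, 0, 0, 0, 0, 0.57], [0, 0, 0, 0, 0, 0, 0.62]]
  ]
}}

```text
time_s: 13.67
tool_pos: [0.5769, 0.2066, 0.0437]
tcp_rot: [-2.221, -2.221, 0.001]
contact_force: [0.4, 0.2, 0.2]
gripper_width: 0.0531
```

Request:
{"fn": "carry_out", "kwargs": {
  "motion": [
    [[0, 0, 0, 0, 0, 0, 0.7], [0, 0, 0, 0, 0, 0, 0.7], [0, 0, 0, 0, 0, -1.0, 0.7], [0, 0, 0, 0, 0, -2.0, 0.7], [0, 0, 0, 0, 0, -3.5, 0.8]]
  ]
}}

```text
time_s: 14.08
tool_pos: [0.5748, 0.2059, 0.1068]
tcp_rot: [-2.22, -2.22, 0.01]
contact_force: [0.8, 0.8, 0.1]
gripper_width: 0.0683
```

Request:
{"fn": "carry_out", "kwargs": {
  "motion": [
    [[0, 0, 0, 0, 0, -3.5, 1], [0, 0, 0, 0, 0, -3.5, 1], [0, 0, 0, 0, 0, -3.5, 1], [0, 0, 0, 0, 0, 0, 1], [0, 0, 0, 0, 0, 0, 1]]
  ]
}}

```text
time_s: 14.5
tool_pos: [0.5785, 0.2067, 0.2174]
tcp_rot: [2.221, 2.22, 0.008]
contact_force: [-0.6, 0.2, -0.2]
gripper_width: 0.0852
```

Run:
```python
from h import *
p,d,C,o=snap("w8");t=o["tool_pos"];print(t,o["contact_force"])
print(rim(p,d,C,.055,dz=.003,near=(.579,.205)))
saucer(p,d,C,"yellow",(.579,.2045))
plan([(.424,-.28,t[2])],step=.039)
```

```text
[0.57848335 0.20672955 0.21735589] [-0.56574244  0.16547313 -0.16769574]
(array([0.57876783, 0.20607139, 0.02255244]), array([0.57875574, 0.20608126, 0.02069042]), np.int64(794), np.float64(0.054730637044260316))
 saucer yellow [0.5792 0.2045 0.0468] 270
[[[0,0,0,-3.48,-1.09,-0.02,1.0],[0,0,0,-3.48,-1.09,-0.02,1.0],[0,0,0,-3.48,-1.09,-0.02,1.0],[0,0,0,-3.48,-1.09,-0.02,1.0],[0,0,0,-3.48,-1.09,-0.02,1.0]]]
[[[0,0,0,-3.48,-1.09,-0.02,1.0],[0,0,0,-3.48,-1.09,-0.02,1.0],[0,0,0,-3.48,-1.09,-0.02,1.0],[0,0,0,-3.48,-1.09,-0.02,1.0],[0,0,0,-3.48,-1.09,-0.02,1.0]]]
[[[0,0,0,-3.48,-1.09,-0.02,1.0],[0,0,0,-3.48,-1.09,-0.02,1.0],[0,0,0,-3.48,-1.09,-0.02,1.0],[0,0,0,-3.48,-1.09,-0.02,1.0]]]
```

Yellow stands in its saucer 1.7 mm off centre. Returning for white.

Request:
{"fn": "carry_out", "kwargs": {
  "motion": [
    [[0, 0, 0, -3.48, -1.09, 0, 1], [0, 0, 0, -3.48, -1.09, 0, 1], [0, 0, 0, -3.48, -1.09, 0, 1], [0, 0, 0, -3.48, -1.09, 0, 1], [0, 0, 0, -3.48, -1.09, 0, 1]]
  ]
}}

```text
time_s: 14.97
tool_pos: [0.5208, 0.0311, 0.2125]
tcp_rot: [-2.22, -2.221, 0.004]
contact_force: [0.2, 0.0, 0.4]
gripper_width: 0.0856
```

Request:
{"fn": "carry_out", "kwargs": {
  "motion": [
    [[0, 0, 0, -3.48, -1.09, 0, 1], [0, 0, 0, -3.48, -1.09, 0, 1], [0, 0, 0, -3.48, -1.09, 0, 1], [0, 0, 0, -3.48, -1.09, 0, 1], [0, 0, 0, -3.48, -1.09, 0, 1]]
  ]
}}

```text
time_s: 15.38
tool_pos: [0.4663, -0.1426, 0.2128]
tcp_rot: [-2.22, -2.22, 0.002]
contact_force: [-0.0, -1.4, 0.3]
gripper_width: 0.0852
```

Request:
{"fn": "carry_out", "kwargs": {
  "motion": [
    [[0, 0, 0, -3.48, -1.09, 0, 1], [0, 0, 0, -3.48, -1.09, 0, 1], [0, 0, 0, -3.48, -1.09, 0, 1], [0, 0, 0, -3.48, -1.09, 0, 1], [0, 0, 0, 0, 0, 0, 1]]
  ]
}}

```text
time_s: 15.8
tool_pos: [0.4197, -0.2876, 0.2135]
tcp_rot: [2.233, 2.21, -0.005]
contact_force: [-1.7, 0.5, -0.9]
gripper_width: 0.0858
```

Request:
{"fn": "carry_out", "kwargs": {
  "motion": [
    [[0, 0, 0, 0, 0, 0, 1], [0, 0, 0, 0, 0, 0, 1], [0, 0, 0, 0, 0, 0, 1]]
  ]
}}

```text
time_s: 16.05
tool_pos: [0.4248, -0.279, 0.2132]
tcp_rot: [-2.218, -2.222, 0.001]
contact_force: [0.6, 0.1, 1.1]
gripper_width: 0.0855
```

Run:
```python
from h import *
p,d,C,o=snap("w9");t=o["tool_pos"];print(t,o["tcp_rot"])
for z in(.112,.062): print(rim(p,d,C,z,dz=.003,near=(.424,-.28)))
```

```text
[ 0.42477091 -0.27902097  0.21318344] [-2.21803413e+00 -2.22246705e+00  6.20690720e-04]
(array([ 0.42400925, -0.27890954,  0.0276416 ]), array([ 0.42400957, -0.27883218,  0.0256004 ]), np.int64(1548), np.float64(0.11170315403154042))
(array([ 0.42361318, -0.29069838,  0.01340164]), array([ 0.4257095 , -0.27029748,  0.02418072]), np.int64(1492), np.float64(0.06197192434470464))
```

Request:
{"fn": "carry_out", "kwargs": {
  "motion": [
    [[0, 0, 0, 0, -0.08, 3.5, 1], [0, 0, 0, 0, 0, 3.5, 1], [0, 0, 0, 0, 0, 2.5, 1], [0, 0, 0, 0, 0, 1.3, 0.9], [0, 0, 0, 0, 0, 0.5, 0.85]]
  ]
}}

```text
time_s: 16.52
tool_pos: [0.4229, -0.2783, 0.0984]
tcp_rot: [-2.216, -2.221, 0.002]
contact_force: [-1.4, -0.3, -0.8]
gripper_width: 0.0727
```

Request:
{"fn": "carry_out", "kwargs": {
  "motion": [
    [[0, 0, 0, 0, 0, 0, 0.78], [0, 0, 0, 0, 0, 0, 0.78], [0, 0, 0, 0, 0, 0, 0.78], [0, 0, 0, 0, 0, 0, 0.78]]
  ]
}}

```text
time_s: 16.85
tool_pos: [0.4245, -0.2808, 0.1022]
tcp_rot: [2.22, 2.22, 0.002]
contact_force: [0.4, 0.6, 0.8]
gripper_width: 0.0666
```

Run:
```python
from h import *
p,d,C,o=snap("w10");t=o["tool_pos"];print(t,o["tcp_rot"],o["gripper_width"],o["contact_force"])
print(rim(p,d,C,.112,dz=.003,near=(.424,-.28),rmax=.033)[1])
o=telemetry.get_obs();print(o["tool_pos"])
```

```text
[ 0.42449393 -0.28082064  0.10218836] [2.21975169e+00 2.22042432e+00 1.54826357e-03] 0.06656792978739924 [0.36429017 0.57509568 0.77451461]
[ 0.42385066 -0.2785233   0.02561661]
[ 0.42438018 -0.28077522  0.10203824]
```

View pics/w10.png

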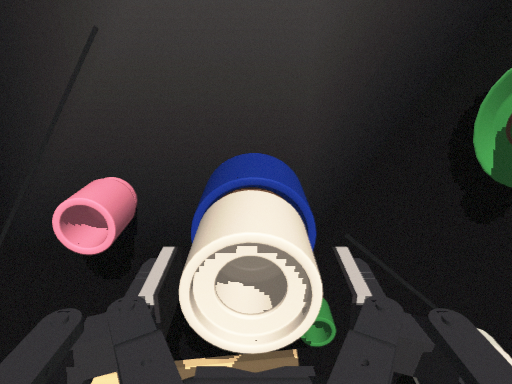

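The white cup's rim (251,292) is centred between the fingers at about 175 and 337. I'll shift +2 mm along tool x, close and lift.

Request:
{"fn": "carry_out", "kwargs": {
  "motion": [
    [[0, 0, 0, 0.22, -0.06, 0, 0.72], [0, 0, 0, 0, 0, 0, 0.68], [0, 0, 0, 0, 0, 0, 0.62], [0, 0, 0, 0, 0, 0, 0.4], [0, 0, 0, 0, 0, 0, 0.2]]
  ]
}}

```text
time_s: 17.32
tool_pos: [0.4232, -0.2783, 0.1016]
tcp_rot: [2.221, 2.221, 0.001]
contact_force: [-2.1, 1.7, 6.2]
gripper_width: 0.0548
```

Request:
{"fn": "carry_out", "kwargs": {
  "motion": [
    [[0, 0, 0, 0, 0, 0, 0], [0, 0, 0, 0, 0, 0, 0], [0, 0, 0, 0, 0, 0, 0]]
  ],
  "grip_force": 45
}}

```text
time_s: 17.57
tool_pos: [0.4232, -0.2784, 0.1016]
tcp_rot: [2.222, 2.221, 0.001]
contact_force: [-2.2, 2.0, 5.8]
gripper_width: 0.0545
```

Request:
{"fn": "carry_out", "kwargs": {
  "motion": [
    [[0, 0, 0, 0, 0, -0.5, 0], [0, 0, 0, 0, 0, -0.7, 0], [0, 0, 0, 0, 0, -1.5, 0], [0, 0, 0, 0, 0, -3.0, 0], [0, 0, 0, 0, 0, -3.5, 0]]
  ]
}}

```text
time_s: 17.98
tool_pos: [0.4217, -0.2778, 0.193]
tcp_rot: [-2.22, -2.218, 0.003]
contact_force: [1.8, 0.0, -2.1]
gripper_width: 0.0545
```

Request:
{"fn": "carry_out", "kwargs": {
  "motion": [
    [[0, 0, 0, 0, 0, -1.5, 0], [0, 0, 0, 0, 0, 0, 0]]
  ]
}}

```text
time_s: 18.15
tool_pos: [0.4246, -0.2798, 0.2122]
tcp_rot: [2.218, 2.217, 0.004]
contact_force: [0.4, -0.3, -2.2]
gripper_width: 0.0542
```

Run:
```python
from h import *
o=telemetry.get_obs();t=o["tool_pos"];print(t,o["gripper_width"],o["contact_force"])
plan([(.495,.0325,t[2])],step=.039)
```

```text
[ 0.42458839 -0.27984772  0.21222091] 0.0542072915845897 [ 0.35469022 -0.25469747 -2.23420681]
[[[0,0,0,3.47,0.78,-0,1.0],[0,0,0,3.47,0.78,-0,1.0],[0,0,0,3.47,0.78,-0,1.0],[0,0,0,3.47,0.78,-0,1.0],[0,0,0,3.47,0.78,-0,1.0]]]
[[[0,0,0,3.47,0.78,-0,1.0],[0,0,0,3.47,0.78,-0,1.0],[0,0,0,3.47,0.78,-0,1.0],[0,0,0,3.47,0.78,-0,1.0]]]
```

Request:
{"fn": "carry_out", "kwargs": {
  "motion": [
    [[0, 0, 0, 2.4, 0.5, 0, 0], [0, 0, 0, 3.4, 0.78, 0, 0], [0, 0, 0, 3.47, 0.78, 0, 0], [0, 0, 0, 3.47, 0.78, 0, 0], [0, 0, 0, 3.47, 0.78, 0, 0]]
  ]
}}

```text
time_s: 18.57
tool_pos: [0.4588, -0.1146, 0.2075]
tcp_rot: [-2.222, -2.22, 0.0]
contact_force: [1.1, 0.4, -1.2]
gripper_width: 0.0545
```

Request:
{"fn": "carry_out", "kwargs": {
  "motion": [
    [[0, 0, 0, 3.47, 0.78, 0, 0], [0, 0, 0, 3.47, 0.78, 0, 0], [0, 0, 0, 3.47, 0.78, 0, 0], [0, 0, 0, 3.0, 0.7, 0, 0], [0, 0, 0, 1.6, 0.3, 1.5, 0]]
  ]
}}

```text
time_s: 18.98
tool_pos: [0.4942, 0.0387, 0.1943]
tcp_rot: [2.216, 2.226, 0.006]
contact_force: [1.3, 0.1, -2.6]
gripper_width: 0.0546
```

Request:
{"fn": "carry_out", "kwargs": {
  "motion": [
    [[0, 0, 0, 0, 0, 1.0, 0], [0, 0, 0, 0, 0, 0, 0], [0, 0, 0, 0, 0, 0, 0], [0, 0, 0, 0, 0, 0, 0]]
  ]
}}

```text
time_s: 19.32
tool_pos: [0.4926, 0.0323, 0.1832]
tcp_rot: [2.224, 2.219, -0.001]
contact_force: [0.2, -0.3, -1.4]
gripper_width: 0.0549
```

Run:
```python
from h import *
held("w11","white",(.495,.0325),.056,.056)
```

```text
tcp [0.4926 0.0323 0.1832] 0.0549 [ 0.2 -0.3 -1.4]
rim z-tcp 0.0114 rim [0.4937 0.0317 0.0258] expect r 0.025750000000000002 4758
 saucer white [0.4955 0.0317 0.0521] 300
saucer cloud [0.4952 0.0327 0.0496] 1328
shift cm x,y,down 0.09 0.15 13.36
```

View pics/w11.png

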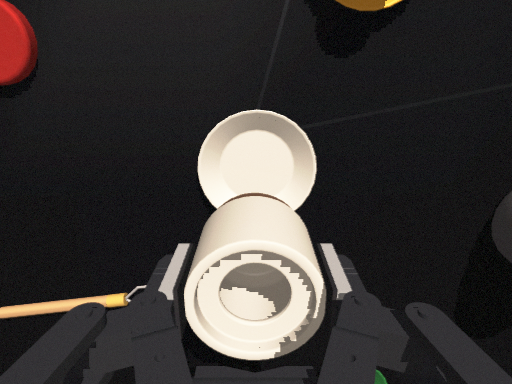

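The white cup (rim (255,295)) is lined up with its saucer at (257,165). Lowering.

Request:
{"fn": "carry_out", "kwargs": {
  "motion": [
    [[0, 0, 0, 0.03, 0.18, 3.5, 0], [0, 0, 0, 0, 0, 3.5, 0], [0, 0, 0, 0, 0, 3.2, 0], [0, 0, 0, 0, 0, 1.8, 0], [0, 0, 0, 0, 0, 0.8, 0]]
  ]
}}

```text
time_s: 19.78
tool_pos: [0.493, 0.033, 0.0529]
tcp_rot: [-2.222, -2.219, 0.005]
contact_force: [-0.9, 0.1, -1.0]
gripper_width: 0.0547
```

Request:
{"fn": "carry_out", "kwargs": {
  "motion": [
    [[0, 0, 0, 0, 0, 0.2, 0], [0, 0, 0, 0, 0, 0, 0], [0, 0, 0, 0, 0, 0, 0], [0, 0, 0, 0, 0, 0.15, 0], [0, 0, 0, 0, 0, 0, 0]]
  ]
}}

```text
time_s: 20.2
tool_pos: [0.4953, 0.0343, 0.0525]
tcp_rot: [2.221, 2.221, 0.003]
contact_force: [0.3, 0.6, -2.3]
gripper_width: 0.0545
```

Request:
{"fn": "carry_out", "kwargs": {
  "motion": [
    [[0, 0, 0, 0, 0, 0.1, 0], [0, 0, 0, 0, 0, 0, 0], [0, 0, 0, 0, 0, 0, 0]]
  ]
}}

```text
time_s: 20.45
tool_pos: [0.4946, 0.0342, 0.0507]
tcp_rot: [2.221, 2.221, 0.0]
contact_force: [-0.4, 0.0, -1.4]
gripper_width: 0.0544
```

Request:
{"fn": "carry_out", "kwargs": {
  "motion": [
    [[0, 0, 0, 0, 0, 0.1, 0], [0, 0, 0, 0, 0, 0, 0], [0, 0, 0, 0, 0, 0, 0]]
  ]
}}

```text
time_s: 20.7
tool_pos: [0.4946, 0.0342, 0.0506]
tcp_rot: [-2.221, -2.221, -0.001]
contact_force: [-6.5, -0.3, 14.1]
gripper_width: 0.0542
```

Firm contact at 14 N. Releasing.

Request:
{"fn": "carry_out", "kwargs": {
  "motion": [
    [[0, 0, 0, 0, 0, 0, 0.65], [0, 0, 0, 0, 0, 0, 0.68], [0, 0, 0, 0, 0, 0, 0.73], [0, 0, 0, 0, 0, 0, 0.8], [0, 0, 0, 0, 0, 0, 0.8]]
  ]
}}

```text
time_s: 21.12
tool_pos: [0.4945, 0.0341, 0.0494]
tcp_rot: [2.221, 2.221, -0.0]
contact_force: [0.2, 0.1, 0.1]
gripper_width: 0.0682
```

Request:
{"fn": "carry_out", "kwargs": {
  "motion": [
    [[0, 0, 0, 0, 0, 0, 0.8], [0, 0, 0, 0, 0, -1.0, 0.8], [0, 0, 0, 0, 0, -2.0, 0.8], [0, 0, 0, 0, 0, -3.5, 0.9], [0, 0, 0, 0, 0, -3.5, 1]]
  ]
}}

```text
time_s: 21.53
tool_pos: [0.4936, 0.0336, 0.1505]
tcp_rot: [-2.222, -2.22, 0.004]
contact_force: [0.7, -0.2, 0.4]
gripper_width: 0.085
```

Request:
{"fn": "carry_out", "kwargs": {
  "motion": [
    [[0, 0, 0, 0, 0, -3.5, 1], [0, 0, 0, 0, 0, -2.0, 1], [0, 0, 0, 0, 0, 0, 1], [0, 0, 0, 0, 0, 0, 1]]
  ]
}}

```text
time_s: 21.87
tool_pos: [0.4953, 0.0341, 0.2062]
tcp_rot: [2.221, 2.22, 0.005]
contact_force: [0.3, -0.3, 0.4]
gripper_width: 0.0854
```

Run:
```python
from h import *
p,d,C,o=snap("w12");t=o["tool_pos"];print(t,o["contact_force"])
print(rim(p,d,C,.061,dz=.003,near=(.495,.033)))
saucer(p,d,C,"white",(.495,.0325))
plan([(.424,-.28,t[2])],step=.039)
```

```text
[0.49526007 0.0341488  0.20621977] [ 0.25713011 -0.26518482  0.36640041]
(array([0.49567372, 0.0332644 , 0.02757233]), array([0.49567294, 0.03330636, 0.02562087]), np.int64(1127), np.float64(0.06075545786954023))
 saucer white [0.4955 0.0328 0.0516] 308
[[[0,0,0,-3.49,-0.78,-0.02,1.0],[0,0,0,-3.49,-0.78,-0.02,1.0],[0,0,0,-3.49,-0.78,-0.02,1.0],[0,0,0,-3.49,-0.78,-0.02,1.0],[0,0,0,-3.49,-0.78,-0.02,1.0]]]
[[[0,0,0,-3.49,-0.78,-0.02,1.0],[0,0,0,-3.49,-0.78,-0.02,1.0],[0,0,0,-3.49,-0.78,-0.02,1.0],[0,0,0,-3.49,-0.78,-0.02,1.0]]]
```

White is well centred, 0.5 mm off. Now blue.

Request:
{"fn": "carry_out", "kwargs": {
  "motion": [
    [[0, 0, 0, -3.49, -0.78, 0, 1], [0, 0, 0, -3.49, -0.78, 0, 1], [0, 0, 0, -3.49, -0.78, 0, 1], [0, 0, 0, -3.49, -0.78, 0, 1], [0, 0, 0, -3.49, -0.78, 0, 1]]
  ]
}}

```text
time_s: 22.33
tool_pos: [0.4539, -0.1417, 0.2033]
tcp_rot: [-2.22, -2.22, 0.003]
contact_force: [1.1, -0.6, -0.2]
gripper_width: 0.0852
```

Request:
{"fn": "carry_out", "kwargs": {
  "motion": [
    [[0, 0, 0, -3.49, -0.78, 0, 1], [0, 0, 0, -3.49, -0.78, 0, 1], [0, 0, 0, -3.49, -0.78, 0.5, 1], [0, 0, 0, -3.2, -0.78, 2.0, 1], [0, 0, 0, 0, 0, 2.0, 1]]
  ]
}}

```text
time_s: 22.75
tool_pos: [0.4208, -0.2841, 0.1591]
tcp_rot: [2.23, 2.209, -0.004]
contact_force: [-0.9, -0.3, 0.1]
gripper_width: 0.0859
```

Request:
{"fn": "carry_out", "kwargs": {
  "motion": [
    [[0, 0, 0, 0, 0, 0, 1], [0, 0, 0, 0, 0, 0, 1], [0, 0, 0, 0, 0, 0, 1], [0, 0, 0, 0, 0, 0, 1]]
  ]
}}

```text
time_s: 23.08
tool_pos: [0.4252, -0.2762, 0.1602]
tcp_rot: [2.219, 2.223, 0.001]
contact_force: [-0.1, -0.8, 0.7]
gripper_width: 0.0854
```

Run:
```python
from h import *
p,d,C,o=snap("w13");t=o["tool_pos"];print(t,o["tcp_rot"])
for z in(.062,): print(rim(p,d,C,z,dz=.003,near=(.424,-.28),rmax=.04))
```

```text
[ 0.42519777 -0.27615126  0.16020785] [2.21876994e+00 2.22335144e+00 7.80841554e-04]
(array([ 0.42497645, -0.27894673,  0.03260071]), array([ 0.42499248, -0.27883009,  0.03054791]), np.int64(1865), np.float64(0.06177763932773825))
```

Request:
{"fn": "carry_out", "kwargs": {
  "motion": [
    [[0, 0, 0, -0.28, -0.03, 3.0, 1], [0, 0, 0, 0, 0, 3.0, 1], [0, 0, 0, 0, 0, 0, 1], [0, 0, 0, 0, 0, 0, 1], [0, 0, 0, 0, 0, 0, 1]]
  ]
}}

```text
time_s: 23.55
tool_pos: [0.4248, -0.2801, 0.1011]
tcp_rot: [2.22, 2.221, 0.001]
contact_force: [-0.8, -0.3, -0.0]
gripper_width: 0.0859
```

Run:
```python
from h import *
p,d,C,o=snap("w14");t=o["tool_pos"];print(t,o["tcp_rot"])
for z in(.062,): print(rim(p,d,C,z,dz=.003,near=(.424,-.28),rmax=.04)[1])
```

```text
[ 0.42477378 -0.28011692  0.10112074] [2.22006289e+00 2.22078804e+00 5.46273074e-04]
[ 0.42504507 -0.27872415  0.03048382]
```

View pics/w14.png

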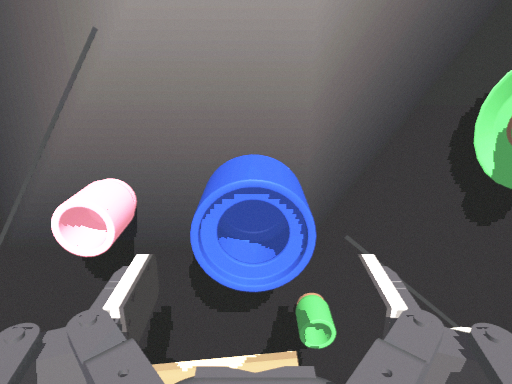

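The blue cup (rim (253,235)) is between the open fingers, with about 10 mm clear on each side and the look-alikes out of the way. Descending and closing.

Request:
{"fn": "carry_out", "kwargs": {
  "motion": [
    [[0, 0, 0, 0.13, 0.03, 2.0, 1], [0, 0, 0, 0, 0, 2.0, 1], [0, 0, 0, 0, 0, 1.0, 1], [0, 0, 0, 0, 0, 0.3, 1], [0, 0, 0, 0, 0, 0, 1]]
  ]
}}

```text
time_s: 24.02
tool_pos: [0.4244, -0.2787, 0.0469]
tcp_rot: [2.222, 2.221, -0.0]
contact_force: [0.3, 0.3, 0.4]
gripper_width: 0.0853
```

Request:
{"fn": "carry_out", "kwargs": {
  "motion": [
    [[0, 0, 0, 0, 0, 0, 0.9], [0, 0, 0, 0, 0, 0, 0.85], [0, 0, 0, 0, 0, 0, 0.8], [0, 0, 0, 0, 0, 0, 0.75], [0, 0, 0, 0, 0, 0, 0.5]]
  ]
}}

```text
time_s: 24.43
tool_pos: [0.4247, -0.2789, 0.0477]
tcp_rot: [2.221, 2.22, 0.002]
contact_force: [-1.4, 2.0, 9.6]
gripper_width: 0.0644
```

Request:
{"fn": "carry_out", "kwargs": {
  "motion": [
    [[0, 0, 0, 0, 0, 0, 0], [0, 0, 0, 0, 0, 0, 0], [0, 0, 0, 0, 0, 0, 0]]
  ],
  "grip_force": 50
}}

```text
time_s: 24.68
tool_pos: [0.4247, -0.279, 0.0477]
tcp_rot: [2.221, 2.22, 0.002]
contact_force: [-2.5, 2.0, 9.8]
gripper_width: 0.0645
```

Request:
{"fn": "carry_out", "kwargs": {
  "motion": [
    [[0, 0, 0, 0, 0, -0.5, 0], [0, 0, 0, 0, 0, -1.0, 0], [0, 0, 0, 0, 0, -2.5, 0], [0, 0, 0, 0, 0, -3.5, 0], [0, 0, 0, 0, 0, -3.5, 0]]
  ]
}}

```text
time_s: 25.1
tool_pos: [0.4232, -0.2785, 0.1577]
tcp_rot: [-2.221, -2.219, 0.003]
contact_force: [1.4, -0.2, -3.0]
gripper_width: 0.0642
```

Request:
{"fn": "carry_out", "kwargs": {
  "motion": [
    [[0, 0, 0, 0, 0, -3.0, 0], [0, 0, 0, 0, 0, -2.0, 0], [0, 0, 0, 0, 0, 0, 0]]
  ]
}}

```text
time_s: 25.35
tool_pos: [0.4258, -0.2802, 0.2115]
tcp_rot: [2.218, 2.216, 0.005]
contact_force: [-0.3, -1.2, -2.1]
gripper_width: 0.0643
```

Run:
```python
from h import *
o=telemetry.get_obs();t=o["tool_pos"];print(t,o["gripper_width"],o["contact_force"])
plan([(.49,.0,t[2]),(.406,.306,t[2])],step=.039)
```

```text
[ 0.42576081 -0.28024647  0.21147498] 0.06426077690040714 [-0.26604139 -1.20312173 -2.13564534]
[[[0,0,0,3.5,0.8,-0,1.0],[0,0,0,3.5,0.8,-0,1.0],[0,0,0,3.5,0.8,-0,1.0],[0,0,0,3.5,0.8,-0,1.0],[0,0,0,3.5,0.8,-0,1.0]]]
[[[0,0,0,3.5,0.8,-0,1.0],[0,0,0,3.5,0.8,-0,1.0],[0,0,0,3.5,0.8,-0,1.0],[0,0,0,3.4,-0.94,-0.01,1.0],[0,0,0,3.4,-0.94,-0.01,1.0]]]
[[[0,0,0,3.4,-0.94,-0.01,1.0],[0,0,0,3.4,-0.94,-0.01,1.0],[0,0,0,3.4,-0.94,-0.01,1.0],[0,0,0,3.4,-0.94,-0.01,1.0],[0,0,0,3.4,-0.94,-0.01,1.0]]]
[[[0,0,0,3.4,-0.94,-0.01,1.0],[0,0,0,3.4,-0.94,-0.01,1.0]]]
```

Request:
{"fn": "carry_out", "kwargs": {
  "motion": [
    [[0, 0, 0, 2.5, 0.6, 0, 0], [0, 0, 0, 3.5, 0.8, 0, 0], [0, 0, 0, 3.5, 0.8, 0, 0], [0, 0, 0, 3.5, 0.8, 0, 0], [0, 0, 0, 3.5, 0.8, 0, 0]]
  ]
}}

```text
time_s: 25.77
tool_pos: [0.4617, -0.112, 0.2062]
tcp_rot: [-2.222, -2.22, 0.0]
contact_force: [0.5, 0.4, -1.9]
gripper_width: 0.0643
```

Request:
{"fn": "carry_out", "kwargs": {
  "motion": [
    [[0, 0, 0, 3.5, 0.8, 0, 0], [0, 0, 0, 3.5, 0.8, 0, 0], [0, 0, 0, 3.5, 0.6, 0, 0], [0, 0, 0, 3.5, 0, 0, 0], [0, 0, 0, 3.4, -0.6, 0, 0]]
  ]
}}

```text
time_s: 26.18
tool_pos: [0.4782, 0.0622, 0.206]
tcp_rot: [2.221, 2.221, -0.001]
contact_force: [0.8, -0.1, -2.8]
gripper_width: 0.0644
```

Request:
{"fn": "carry_out", "kwargs": {
  "motion": [
    [[0, 0, 0, 3.4, -0.94, 0, 0], [0, 0, 0, 3.4, -0.94, 0, 0], [0, 0, 0, 3.4, -0.94, 0, 0], [0, 0, 0, 3.4, -0.94, 0, 0], [0, 0, 0, 3.4, -0.94, 0, 0]]
  ]
}}

```text
time_s: 26.6
tool_pos: [0.4301, 0.2315, 0.2061]
tcp_rot: [-2.222, -2.221, 0.001]
contact_force: [1.3, 0.2, -2.8]
gripper_width: 0.0643
```

Request:
{"fn": "carry_out", "kwargs": {
  "motion": [
    [[0, 0, 0, 3.4, -0.94, 0, 0], [0, 0, 0, 3.0, -0.9, 1.0, 0], [0, 0, 0, 1.2, -0.3, 2.0, 0], [0, 0, 0, 0, 0, 0, 0], [0, 0, 0, 0, 0, 0, 0]]
  ]
}}

```text
time_s: 27.02
tool_pos: [0.4087, 0.3061, 0.1749]
tcp_rot: [2.219, 2.223, -0.006]
contact_force: [0.5, -0.5, -2.4]
gripper_width: 0.0643
```

Request:
{"fn": "carry_out", "kwargs": {
  "motion": [
    [[0, 0, 0, 0, 0, 0, 0], [0, 0, 0, 0, 0, 0, 0]]
  ]
}}

```text
time_s: 27.18
tool_pos: [0.4109, 0.3052, 0.1772]
tcp_rot: [2.224, 2.218, 0.001]
contact_force: [-0.0, 0.8, -1.8]
gripper_width: 0.0642
```

Run:
```python
from h import *
held("w15","blue",(.4055,.306),.066,.062)
```

```text
tcp [0.4109 0.3052 0.1772] 0.0642 [-0.   0.8 -1.8]
rim z-tcp 0.0147 rim [0.4122 0.3057 0.0303] expect r 0.030750000000000003 5563
 saucer blue [0.4063 0.306  0.0568] 317
saucer cloud [0.4059 0.3075 0.0541] 1405
shift cm x,y,down 0.18 -0.63 12.49
```

View pics/w15.png

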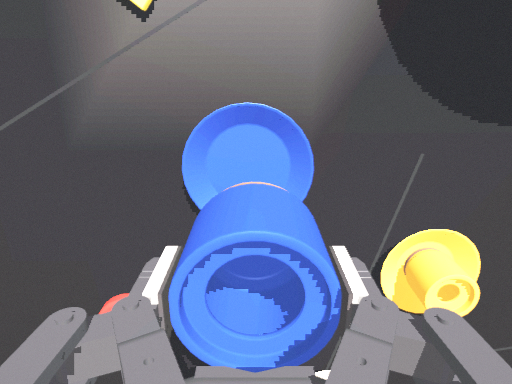

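The blue cup is held (rim (255,297)), its saucer is at (248,163), and yellow stands well at lower right. I'll lower it with a 6 mm correction.

Request:
{"fn": "carry_out", "kwargs": {
  "motion": [
    [[0, 0, 0, 0.08, -0.6, 3.0, 0], [0, 0, 0, 0, 0, 3.0, 0], [0, 0, 0, 0, 0, 3.0, 0], [0, 0, 0, 0, 0, 2.0, 0], [0, 0, 0, 0, 0, 0.8, 0]]
  ]
}}

```text
time_s: 27.65
tool_pos: [0.4031, 0.3055, 0.0562]
tcp_rot: [2.223, 2.22, -0.006]
contact_force: [0.1, -1.4, -2.4]
gripper_width: 0.0645
```

Request:
{"fn": "carry_out", "kwargs": {
  "motion": [
    [[0, 0, 0, 0, 0, 0.2, 0], [0, 0, 0, 0, 0, 0, 0], [0, 0, 0, 0, 0, 0, 0], [0, 0, 0, 0, 0, 0.15, 0], [0, 0, 0, 0, 0, 0, 0]]
  ]
}}

```text
time_s: 28.07
tool_pos: [0.4046, 0.3078, 0.0561]
tcp_rot: [-2.221, -2.221, -0.003]
contact_force: [0.9, -0.2, -1.7]
gripper_width: 0.0644
```

Request:
{"fn": "carry_out", "kwargs": {
  "motion": [
    [[0, 0, 0, 0, 0, 0.1, 0], [0, 0, 0, 0, 0, 0, 0], [0, 0, 0, 0, 0, 0, 0]]
  ]
}}

```text
time_s: 28.32
tool_pos: [0.4039, 0.3074, 0.0542]
tcp_rot: [-2.221, -2.221, -0.0]
contact_force: [-1.3, 1.0, -2.4]
gripper_width: 0.0643
```

Request:
{"fn": "carry_out", "kwargs": {
  "motion": [
    [[0, 0, 0, 0, 0, 0.1, 0], [0, 0, 0, 0, 0, 0, 0], [0, 0, 0, 0, 0, 0, 0]]
  ]
}}

```text
time_s: 28.57
tool_pos: [0.4038, 0.3072, 0.0529]
tcp_rot: [-2.222, -2.221, 0.001]
contact_force: [0.4, 0.0, -2.0]
gripper_width: 0.0641
```

Request:
{"fn": "carry_out", "kwargs": {
  "motion": [
    [[0, 0, 0, 0, 0, 0.07, 0], [0, 0, 0, 0, 0, 0, 0], [0, 0, 0, 0, 0, 0, 0]]
  ]
}}

```text
time_s: 28.82
tool_pos: [0.4039, 0.3072, 0.0528]
tcp_rot: [-2.221, -2.221, 0.0]
contact_force: [-2.9, -1.2, 5.9]
gripper_width: 0.0642
```

Contact. Releasing and lifting away.

Request:
{"fn": "carry_out", "kwargs": {
  "motion": [
    [[0, 0, 0, 0, 0, 0.03, 0], [0, 0, 0, 0, 0, 0, 0.77], [0, 0, 0, 0, 0, 0, 0.8], [0, 0, 0, 0, 0, 0, 0.85], [0, 0, 0, 0, 0, 0, 0.95]]
  ]
}}

```text
time_s: 29.23
tool_pos: [0.4041, 0.3074, 0.052]
tcp_rot: [2.222, 2.221, 0.0]
contact_force: [0.5, -0.4, -0.4]
gripper_width: 0.0809
```

Request:
{"fn": "carry_out", "kwargs": {
  "motion": [
    [[0, 0, 0, 0, 0, 0, 0.95], [0, 0, 0, 0, 0, 0, 0.95], [0, 0, 0, 0, 0, -1.0, 0.95], [0, 0, 0, 0, 0, -2.0, 1], [0, 0, 0, 0, 0, -3.0, 1]]
  ]
}}

```text
time_s: 29.65
tool_pos: [0.4027, 0.3061, 0.1112]
tcp_rot: [2.221, 2.221, -0.007]
contact_force: [-0.4, 1.0, -0.1]
gripper_width: 0.0859
```

Request:
{"fn": "carry_out", "kwargs": {
  "motion": [
    [[0, 0, 0, 0, 0, -3.5, 1], [0, 0, 0, 0, 0, -3.5, 1], [0, 0, 0, 0, 0, -3.0, 1], [0, 0, 0, 0, 0, 0, 1], [0, 0, 0, 0, 0, 0, 1]]
  ]
}}

```text
time_s: 30.07
tool_pos: [0.4049, 0.3079, 0.2146]
tcp_rot: [-2.221, -2.221, -0.008]
contact_force: [0.5, -0.5, -0.1]
gripper_width: 0.0851
```

Run:
```python
from h import *
p,d,C,o=snap("w16");t=o["tool_pos"];print(t,o["contact_force"])
print(rim(p,d,C,.067,dz=.003,near=(.406,.307)))
saucer(p,d,C,"blue",(.406,.307))
for n in("top","scene"):
    p,d,C,o=snap(n+"9",n)
    for c,s,H in(("blue",(.4058,.306),.062),("white",(.4955,.0325),.056),("yellow",(.579,.2045),.05),("green",(.6,-.2275),.046)):
        P=cloud(C,d);g=(d>0)&(np.hypot(P[...,0]-s[0],P[...,1]-s[1])<.05)&(abs(P[...,2]-H-.005)<.004)
        q=P[g]; A=np.c_[q[:,:2],np.ones(len(q))];k=np.linalg.lstsq(A,q[:,2],rcond=None)[0] if len(q)>10 else None
        print(n,c,circ(q).round(4),len(q),"rim z",np.median(q[:,2]).round(4),"slope",k[:2].round(3));
        if n=="top":saucer(p,d,C,c,s)
a=cv2.imread("pics/top9.png");b=cv2.imread("pics/scene9.png");cv2.imwrite("pics/end.png",cv2.resize(np.vstack([a[120:300,100:440],b[100:280,60:400]]),None,fx=1.6,fy=1.6))
```

```text
[0.40491919 0.30790579 0.21460249] [ 0.52180471 -0.46964088 -0.14769852]
(array([0.40504507, 0.30717864, 0.03253286]), array([0.4050373 , 0.30723537, 0.03057847]), np.int64(1317), np.float64(0.06679518768970644))
 saucer blue [0.406  0.3073 0.0561] 328
top blue [0.4049 0.3045 0.0297] 175 rim z 0.0664 slope [-0.001  0.003]
 saucer blue [0.4055 0.3066 0.0555] 111
top white [0.495  0.0314 0.0248] 121 rim z 0.0602 slope [0.003 0.006]
 saucer white [0.4956 0.0329 0.0514] 103
top yellow [0.5773 0.2032 0.02  ] 98 rim z 0.0546 slope [-0.019 -0.02 ]
 saucer yellow [0.5795 0.2043 0.0469] 92
top green [ 0.5998 -0.2309  0.0158] 54 rim z 0.0514 slope [-0.002  0.002]
 saucer green [ 0.6    -0.228   0.0415] 82
scene blue [0.4054 0.3063 0.0307] 105 rim z 0.0655 slope [ 0.002 -0.012]
scene white [0.4955 0.0325 0.0257] 111 rim z 0.0599 slope [-0.01 -0.  ]
scene yellow [0.5785 0.2049 0.0207] 96 rim z 0.0543 slope [-0.009  0.004]
scene green [ 0.6004 -0.2293  0.016 ] 86 rim z 0.051 slope [0.001 0.025]
```

View pics/end.png

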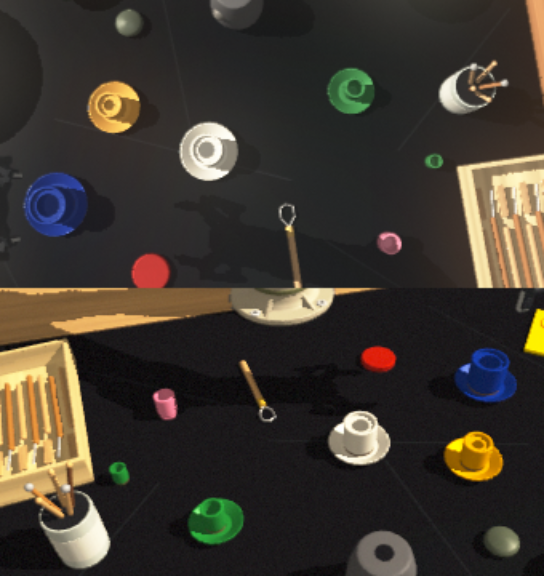

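The final picture shows all four cups standing upright on their own-colour saucers. The bystanders and look-alikes are in place and the gripper is clear of everything. Handing in.

```bash
python3 -c "
from plant import workorder
print(workorder.hand_in())"
```

```text
the job is handed in; nothing more can be done
None
```

I took the stack apart and set each cup on the saucer of its own colour, released and upright. I then handed the job in at about 30 s of the 106 s allowed; it returns no verdict.

| Cup | Centre offset from saucer, close wrist view | Overhead and scene views |
|---|---|---|
| Blue | 1 mm | 0–2 mm |
| White | 0.5 mm | 0–2 mm |
| Yellow | 1.7 mm | 1–2.5 mm |
| Green | 2 mm | 1.5–3 mm |

- **Seating:** every rim sat at the height expected for a foot flat on the saucer floor, within 2 mm.
- **Tilt:** the rims fitted level to within 0.03 rad. The largest reading came from the coarse, distant views.
- **Setting down:** contact forces were between 3 and 14 N, white being the firmest.
- **Bystanders:** the clay pot, the tin and the look-alike cups were never touched. I checked their places by eye in the final picture only, without measuring them.
- **Disagreements:** the overhead camera put the cup centres up to 3 mm from where the wrist camera did, well inside the 10 mm limit. No check failed.

I viewed 13 pictures against the budget of 14.

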